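Check the pipette charging point and present the pipette

TASK

Check the pipette charging point: press the yellow test button on the grey supply box so that its orange-tipped lever drops, then lift the lever back up until it stays up. Then draw the white electronic pipette out of its leaning holder, turn it level with its display window facing straight up, and finish still holding it like that in the gripper, at least 25 cm above the bench, clear of everything else. Leave the bottle and the two beakers where they stand.

Things in the scene. Friction and masses are not known exactly. Their poses are not given: they have to be found in the camera images.
- supply: grey bench supply box, fixed to the bench, 110 (x) x 100 (y) x 125 mm high, blue sockets on its sides. Origin: centre of its underside; its -x axis points out of the front face (55 mm from the origin), where the lever comes out. The yellow button stands on its top
- button_top (a point): centre of the top face of the yellow test button (28 mm diameter, in a flat black ring of 40 mm diameter and 5 mm height on the box top, 15 mm behind the box's centre; the button stands 14 mm above the box top when free). Pressed straight down 6 mm against a spring (about 5 N)
- test_button (a joint): travel of the button in m: 0 free, 0.006 fully down; it springs back. The lever trips at about half travel
- trip_lever (a joint): angle of the lever in rad: 0 = up (on, pointing 18 degrees upward out of the box's front), 0.63 = dropped (18 degrees downward). It snaps over a dead centre at about 0.24 and stays at either end by its own counterweight; lifting it takes under 1 N at the tip. It hinges on a level axis along the box's y, 20 mm behind the front face and 92 mm above the bench
- lever_tip (a point): centre of the orange grip at the end of the lever: a block 20 mm long (along the lever), 16 mm wide (along the box's y) and 14 mm thick, 80 mm from the hinge axis, about 57 mm in front of the box's front face. Height about 117 mm when up, 67 mm when dropped
- stand: charging holder, fixed: white base 150 x 110 x 12 mm, short aluminium column, blue square tube, aluminium back rail. Origin: centre of the underside. The tube leans 45 degrees from vertical in the x-z plane; its mouth, and the pipette's +z, point up and to the stand's -x. The pipette only rests there (no latch), its window looking obliquely up to +x
- well_mouth (a point): centre of the tube's mouth (30 mm from the stand's origin along +x, 125 mm above the bench). Tube inside 21 x 21 mm, outside 30 mm, 60 mm deep; a 14 mm wide, 8 mm thick back rail lies under the handle for 62 mm beyond the mouth. The pipette is drawn straight along its own +z, 80 mm until free
- pipette: white electronic pipette, about 0.12 kg. Origin: centre of the handle's lower end (shoulder on the tube's mouth). +z runs up the handle, away from the nozzle; +x out of the window's face (dark window, blue key). Handle 30 (x) x 26 (y) x 125 mm, z 0 to 125, then a 6 mm cap; below it a grey shaft, 16 mm diameter, to z = -40 mm and a nozzle, 10 mm diameter, to z = -75 mm
- bottle: clear glass jar with blue cap, 60 mm diameter, 130 mm high, loose; origin at the centre of its underside
- beaker_a: glass beaker, 64 mm diameter, 80 mm high, loose; origin at the centre of its underside
- beaker_b: small glass beaker, 52 mm diameter, 60 mm high, loose; origin at the centre of its underside
Mind the look-alikes: they are no part of the job. What is shaped like the supply but brown or pink is not meant. Several things have the shape of the pipette; the one meant has the colours described above.

How it is judged:
By the outcome, as a careful person would: the job done as asked, in the order asked, and still so for the second after the job is handed in, while the arm keeps its last pose, push and grip.
It also fails if it takes over 67 s, if anything falls off the work surface, if the arm or the gripper's body presses on something with over 40 N, if the wrist force passes 120 N, or if a joint passes its speed limit or range.

ROBOT

A 6-joint arm with a two-finger parallel gripper is mounted at the origin on the work surface. World frame = base frame: x ahead of the robot, y to its left, z up, the work surface at z = 0. Lengths are in m, angles in rad, forces in N, time in s.
With the tool pointing down it reaches from about 0.25 to 0.725 m from the base axis. Payload 4 kg.
Tool frame: the origin (TCP) lies between the finger pads; the fingertips stand 25 mm ahead of it and the grasp point (between the pads) lies 6 mm ahead of it; z points along the fingers, y is the line along which they close (so a half turn about z gives the same grasp; the last joint's range is limited). The gripper opens to 85 mm and grips with 20 to 120 N. Pads are 22 mm wide; open, the fingers measure 114 mm over their backs; the gripper's body (76 mm by 85 mm) begins 54 mm behind the grasp point. The pads swing forward as they close: fully open they stand 13 mm farther back than shut.
Start: joints at [1.208, 0.241, 0.005, 1.335, 0, 1.571], TCP at [0.177, 0.467, 0.224] pointing down, gripper open.
Joint ranges: [-2.72, 2.72], [-1.05, 1.87], [-1.09, 1.28], [-1.99, 2.15], [-1.42, 1.44], [-3.14, 3.14]. Speed limits (rad/s): [2.79, 2.79, 3.14, 3.14, 3.14, 3.14].

INTERFACE

Orientations are given as a unit quaternion [x, y, z, w].
In Python, from workcell import bot gives the robot as it stands. The module is installed in compiled form; this text tells all that it offers.
- The arm moves only by the shell command python3 -m pendant 'ROWS'. ROWS is JSON, one flat list of numbers, 7 for each row, row after row: the shift along the tool's x, y, z normalised to -1 to 1, where 1 is 0.5 m, then the turn, a rotation vector about the tool's x, y, z normalised to -1 to 1, where 1 is 180 degrees, then the opening, from 0 (shut) to 1 (fully open). In form: [tx, ty, tz, ax, ay, az, fingers, tx, ty, tz, ax, ay, az, fingers, ...]. A call has exactly 10 rows; each row is the pose to reach, as a shift and turn from the pose commanded when the call began, along the tool's axes at that moment, turning the shorter way round; what a row does not reach only later rows make up. A row lasts 1/12 s, in which the tool goes at most 41.7 mm and 7.16 degrees, less where a joint would pass 70% of its speed; a pose out of reach is approached as far as the arm can. A call with a number of a shift or a turn outside -1 to 1 is refused whole. A call with a gripper value outside its range is refused whole. The fingers move at their own pace and stop on an object; the grip force is fixed at half the most. Time passes only in rows, so rows that repeat a pose let the fingers close, or fill a call up. It gives the time, the measured TCP pose, the force, the opening and the grip force at its end, in the units of the state.
- bot.get_obs(): the state, without advancing time (a new reading comes with each control period).
- bot.camera(name): name is "side" or "top"; returns a dict with "pixels" (384x512x3 uint8, red, green, blue), "mtx" (3x3 intrinsics, pixels), "cam_to_world" (4x4, takes a point from camera to world coordinates). Camera axes: x right, y up, looking along -z (the intrinsics and any distortion apply to the point x, -y, -z); pixel columns grow to the right and rows downward; lengths in m; the calibration is good to about 2 mm. A picture is of the moment at which its call begins. There is no depth.
- bot.job_done(): hands the job in; it is judged then, once.
The state is a dict: "clock": time; "joint_pos": joint angles; "joint_vel": joint speeds; "tau": joint torques, N m; "eef_pos": TCP position; "tool_rot": TCP orientation; "ft_force": force on the tool from outside, world axes, zero at the start; "ft_torque": the same for the moment, N m; "grip_width": finger opening in m; "grasp_force": force on a finger pad.
Only numpy, scipy, OpenCV 4.12 (cv2) and the standard library are available. Lean on these libraries where they do the work, as an engineer would, in place of code of your own. Each camera call takes 0.05 s, during which the arm holds its last target. There are 200 camera calls.

## Working session

There is one attempt and no reset: what is moved stays moved. The work goes in short steps, Python scripts to look and compute and a shell command to move; the robot and the scene stay as the last step left them, time stands still between calls to the robot, and variables do not carry over. Pictures are saved under pics/ and viewed, at most 10 in all, crops included, and the job is handed in when it is done.

```bash
mkdir -p pics; python3 - <<'E'
from workcell import bot
import cv2,numpy as np
for n in("side","top"):
    c=bot.camera(n); cv2.imwrite(f"pics/{n}0.png",c["pixels"][:,:,::-1]); np.savez(f"{n}0.npz",**c)
    print(n,np.round(c["mtx"],1).tolist(),np.round(c["cam_to_world"],3).tolist(),[k for k in c])
o=bot.get_obs();print({k:np.round(v,3).tolist() for k,v in o.items()})
E
```

```text
side [[458.8, 0.0, 261.9], [0.0, 458.8, 186.3], [0.0, 0.0, 1.0]] [[-0.998, 0.06, -0.033, 0.552], [-0.066, -0.726, 0.684, 0.835], [0.017, 0.685, 0.729, 1.02], [0.0, 0.0, 0.0, 1.0]] ['pixels', 'mtx', 'cam_to_world']
top [[381.6, 0.0, 257.2], [0.0, 381.6, 197.2], [0.0, 0.0, 1.0]] [[-0.091, 0.973, -0.212, 0.339], [-0.996, -0.088, 0.024, 0.023], [0.005, 0.214, 0.977, 1.291], [0.0, 0.0, 0.0, 1.0]] ['pixels', 'mtx', 'cam_to_world']
{'clock': 0.1, 'joint_pos': [1.208, 0.241, 0.004, 1.335, 0.0, 1.571], 'joint_vel': [-0.001, 0.0, 0.003, 0.002, -0.0, 0.002], 'tau': [0.001, -37.314, 25.301, 0.011, 0.0, -0.0], 'eef_pos': [0.177, 0.467, 0.223], 'tool_rot': [0.18, 0.984, -0.001, -0.0], 'ft_force': [-0.409, 0.056, -0.16], 'ft_torque': [-0.044, -0.006, 0.037], 'grasp_force': 0.0, 'grip_width': 0.085}
```

View pics/side0.png

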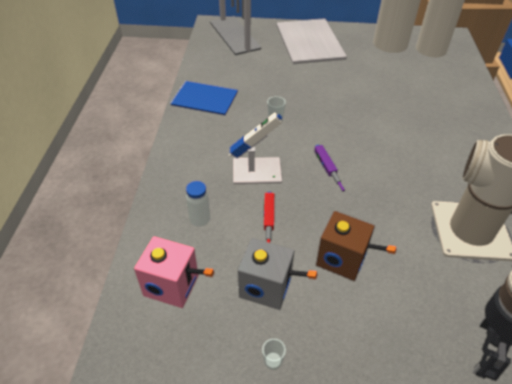

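View pics/top0.png

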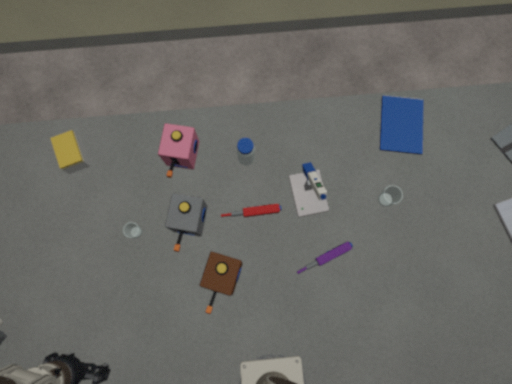

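```bash
cat >h.py <<'E'
import numpy as np,cv2
from scipy.spatial.transform import Rotation as R
def ray(c,u,v):
    M=c["cam_to_world"];K=c["mtx"]
    d=np.array([(u-K[0,2])/K[0,0],-(v-K[1,2])/K[1,1],-1.]);d=M[:3,:3]@d
    return M[:3,3],d/np.linalg.norm(d)
def plane(c,uv,z):
    p,d=ray(c,*uv);return p+d*(z-p[2])/d[2]
def tri(c1,a,c2,b):
    p,d=ray(c1,*a);q,e=ray(c2,*b)
    s=np.linalg.lstsq(np.c_[d,-e],q-p,rcond=None)[0]
    x=p+s[0]*d;y=q+s[1]*e;return (x+y)/2,np.linalg.norm(x-y)
def blobs(c,lo,hi,roi,amin=4):
    x0,y0,x1,y1=roi;h=cv2.cvtColor(np.ascontiguousarray(c["pixels"][y0:y1,x0:x1]),cv2.COLOR_RGB2HSV)
    m=cv2.inRange(h,lo,hi);n,l,s,ce=cv2.connectedComponentsWithStats(m)
    return [(ce[i]+[x0,y0],s[i,4]) for i in range(1,n) if s[i,4]>=amin],m
E
python3 - <<'E'
from h import *
S=dict(np.load("side0.npz"));T=dict(np.load("top0.npz"))
Y=((20,120,120),(35,255,255));O=((3,150,150),(17,255,255))
for nm,q,rs,rt,z in(("btn",Y,(235,235,300,300),(160,190,215,240),.139),("tip",O,(295,255,330,290),(165,235,190,260),.117)):
    a=max(blobs(S,*q,rs)[0],key=lambda t:t[1]);b=max(blobs(T,*q,rt)[0],key=lambda t:t[1])
    print(nm,a,b,"S",plane(S,a[0],z).round(3),"T",plane(T,b[0],z).round(3),[np.round(x,4) for x in tri(S,a[0],T,b[0])])
a=cv2.resize(S["pixels"][95:195,205:305],(600,600),interpolation=cv2.INTER_CUBIC)[:,:,::-1]
b=cv2.resize(T["pixels"][155:225,280:350],(600,600),interpolation=cv2.INTER_CUBIC)[:,:,::-1]
cv2.imwrite("pics/c1.png",a);cv2.imwrite("pics/c2.png",b)
E
```

```text
btn (array([259.96428571, 254.75      ]), np.int32(112)) (array([183.66153846, 206.24615385]), np.int32(65)) S [0.582 0.224 0.139] T [0.581 0.221 0.139] [array([0.5823, 0.2219, 0.1352]), np.float64(0.0001)]
tip (array([311.73469388, 273.51020408]), np.int32(49)) (array([176.57894737, 247.10526316]), np.int32(19)) S [0.461 0.252 0.117] T [0.461 0.253 0.117] [array([0.4608, 0.2527, 0.1184]), np.float64(0.0003)]
```

View pics/c1.png

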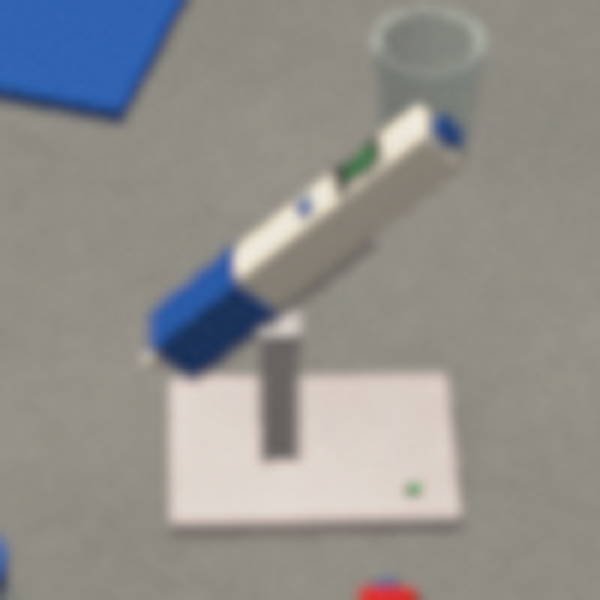

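View pics/c2.png

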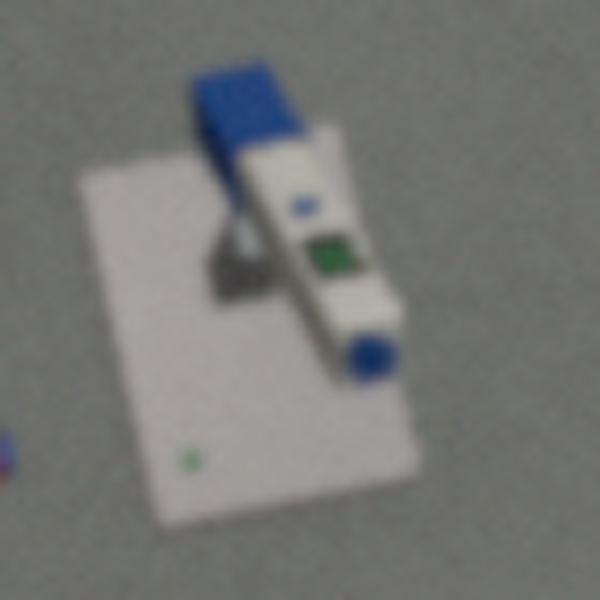

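```bash
python3 - <<'E'
from h import *
S=dict(np.load("side0.npz"));T=dict(np.load("top0.npz"))
s=lambda x,y:(x/6+205-.42,y/6+95-.42)
t=lambda x,y:(x/8.571+280-.44,y/8.571+155-.44)
A=np.array([plane(S,s(*p),.012) for p in((168,375),(448,373),(462,520),(168,525))])
B=np.array([plane(T,t(*p),.012) for p in((82,178),(340,128),(418,472),(160,522))])
print(A.round(3),A.mean(0).round(4));print(B.round(3),B.mean(0).round(4))
for n,a,b in(("cap",(449,128),(371,356)),("key",(304,206),(305,206)),("win",(357,162),(334,255)),("shoulderfrontL",(270,302),(245,150)),("shoulderR",(236,255),(298,137)),("led",(413,489),(191,460))):
    print(n,[np.round(v,4) for v in tri(S,s(*a),T,t(*b))])
for n,uv in(("redS",(268,213)),("bottlecap",(197,187))): print(n,plane(S,uv,.13 if n!="redS" else 0).round(3))
print("beaker b",plane(S,(273,345),.06).round(3),"beaker a",plane(S,(277,103),.08).round(3), "purple",plane(S,(329,166),0.02).round(3))
E
```

```text
[[ 0.7   -0.232  0.012]
 [ 0.551 -0.246  0.012]
 [ 0.539 -0.138  0.012]
 [ 0.688 -0.122  0.012]] [ 0.6196 -0.1847  0.012 ]
[[ 0.684 -0.127  0.012]
 [ 0.696 -0.234  0.012]
 [ 0.552 -0.247  0.012]
 [ 0.541 -0.142  0.012]] [ 0.6183 -0.1876  0.012 ]
cap [array([ 0.5578, -0.1928,  0.2182]), np.float64(0.0008)]
key [array([ 0.6243, -0.186 ,  0.1717]), np.float64(0.0008)]
win [array([ 0.5995, -0.189 ,  0.1978]), np.float64(0.001)]
shoulderfrontL [array([ 0.649 , -0.1729,  0.1254]), np.float64(0.0195)]
shoulderR [array([ 0.6594, -0.1938,  0.1324]), np.float64(0.0018)]
led [array([ 0.5651, -0.1576,  0.0122]), np.float64(0.0006)]
redS [ 0.574 -0.019  0.   ]
bottlecap [0.764 0.016 0.13 ]
beaker b [0.54  0.403 0.06 ] beaker a [ 0.569 -0.439  0.08 ] purple [ 0.394 -0.209  0.02 ]
```

```bash
cat >>h.py <<'E'
def rot(yaz,pitch):
    """tool y level at azimuth yaz (deg), tool z pitch deg below horizontal, heading yaz-90"""
    a=np.radians(yaz);p=np.radians(pitch);y=np.array([np.cos(a),np.sin(a),0]);h=np.array([np.sin(a),-np.cos(a),0])
    z=np.cos(p)*h+[0,0,-np.sin(p)];return np.c_[np.cross(y,z),y,z]
def delta(p0,q0,p,Rt):
    R0=R.from_quat(q0);t=R0.inv().apply(np.array(p)-p0)/.5;w=(R0.inv()*R.from_matrix(Rt)).as_rotvec()/np.pi
    return np.round(np.r_[t,w],4).tolist()
E
python3 - <<'E'
from h import *
from workcell import bot
S=dict(np.load("side0.npz"))
print("brown",plane(S,(343,227),.139).round(3),plane(S,(391,249),.117).round(3))
o=bot.get_obs()
print(delta(o["eef_pos"],o["tool_rot"],[.582,.222,.185],rot(75.8,90)))
E
```

```text
brown [0.386 0.127 0.139] [0.27  0.168 0.117]
[-0.9307, -0.1705, 0.0759, -0.0006, -0.0, -0.0366]
```

```bash
python3 -m pendant '[-0.4,-0.07,0,0,0,-0.037,0, -0.93,-0.17,0,0,0,-0.037,0, -0.93,-0.17,0,0,0,-0.037,0, -0.93,-0.17,0,0,0,-0.037,0, -0.93,-0.17,0,0,0,-0.037,0, -0.93,-0.17,0,0,0,-0.037,0, -0.93,-0.17,0,0,0,-0.037,0, -0.93,-0.17,0,0,0,-0.037,0, -0.93,-0.17,0,0,0,-0.037,0, -0.93,-0.17,0,0,0,-0.037,0]'
python3 - <<'E'
from h import *
from workcell import bot
o=bot.get_obs()
print(o["joint_pos"],delta(o["eef_pos"],o["tool_rot"],[.582,.222,.185],rot(75.8,90)))
E
```

```text
clock: 0.93
eef_pos: [0.5325, 0.2521, 0.2231]
tool_rot: [0.123, 0.992, -0.0, -0.0]
ft_force: [0.2, 1.5, 0.5]
grip_width: -0.0
grasp_force: 0.0
[4.42114973e-01 4.21779991e-01 2.60198084e-01 1.41016769e+00
 9.04100426e-05 6.88949792e-01] [-0.1108, -0.0341, 0.0761, -0.0002, -0.0003, 0.0003]
```

```bash
python3 -m pendant '[-0.055,-0.017,0.02,0,0,0,0, -0.11,-0.034,0.05,0,0,0,0, -0.11,-0.034,0.076,0,0,0,0, -0.11,-0.034,0.076,0,0,0,0, -0.11,-0.034,0.076,0,0,0,0, -0.11,-0.034,0.076,0,0,0,0, -0.11,-0.034,0.076,0,0,0,0, -0.11,-0.034,0.076,0,0,0,0, -0.11,-0.034,0.076,0,0,0,0, -0.11,-0.034,0.076,0,0,0,0]'
python3 - <<'E'
from h import *
from workcell import bot
o=bot.get_obs()
print(delta(o["eef_pos"],o["tool_rot"],[.582,.222,.158],rot(75.8,90)))
E
```

```text
clock: 1.77
eef_pos: [0.5803, 0.2244, 0.1865]
tool_rot: [0.122, 0.992, 0.0, 0.001]
ft_force: [-0.2, -0.1, -0.2]
grip_width: -0.0
grasp_force: 0.0
[-0.0044, -0.0039, 0.057, 0.0002, 0.0004, 0.0007]
```

```bash
python3 -m pendant '[-0.004,-0.004,0.02,0,0,0,0, -0.004,-0.004,0.035,0,0,0,0, -0.004,-0.004,0.045,0,0,0,0, -0.004,-0.004,0.05,0,0,0,0, -0.004,-0.004,0.053,0,0,0,0, -0.004,-0.004,0.056,0,0,0,0, -0.004,-0.004,0.058,0,0,0,0, -0.004,-0.004,0.058,0,0,0,0, -0.004,-0.004,0.058,0,0,0,0, -0.004,-0.004,0.058,0,0,0,0]'
python3 - <<'E'
from h import *
from workcell import bot
c=bot.camera("side")
print([(b[0].round(1),b[1],plane(c,b[0],.067).round(3)) for b in blobs(c,(3,150,150),(17,255,255),(290,255,340,310))[0]])
c=bot.camera("top");print([(b[0].round(1),b[1],plane(c,b[0],.067).round(3)) for b in blobs(c,(3,150,150),(17,255,255),(160,235,195,265))[0]])
E
```

```text
clock: 2.6
eef_pos: [0.5821, 0.2215, 0.1569]
tool_rot: [0.123, 0.992, 0.0, 0.0]
ft_force: [0.2, -0.3, -0.2]
grip_width: 0.0001
grasp_force: 0.0
[(array([311.5, 273.6]), np.int32(52), array([0.456, 0.22 , 0.067]))]
[]
```

```bash
python3 -m pendant '[0,0,0.002,0,0,0,0, 0,0,0.004,0,0,0,0, 0,0,0.006,0,0,0,0, 0,0,0.008,0,0,0,0, 0,0,0.01,0,0,0,0, 0,0,0.01,0,0,0,0, 0,0,0.01,0,0,0,0, 0,0,0.01,0,0,0,0, 0,0,0.01,0,0,0,0, 0,0,0.01,0,0,0,0]'
python3 - <<'E'
from h import *
from workcell import bot
c=bot.camera("side")
print([(b[0].round(1),b[1],plane(c,b[0],.067).round(3)) for b in blobs(c,(3,150,150),(17,255,255),(290,255,340,310))[0]])
p=c["pixels"];cv2.imwrite("pics/press.png",cv2.resize(np.ascontiguousarray(p[210:330,210:350]),(700,600),interpolation=cv2.INTER_CUBIC)[:,:,::-1])
E
```

```text
clock: 3.53
eef_pos: [0.5819, 0.2214, 0.1517]
tool_rot: [0.123, 0.992, 0.0, 0.0]
ft_force: [0.0, 0.5, -0.6]
grip_width: 0.0002
grasp_force: 0.0
[(array([311.5, 273.6]), np.int32(52), array([0.456, 0.22 , 0.067]))]
```

View pics/press.png

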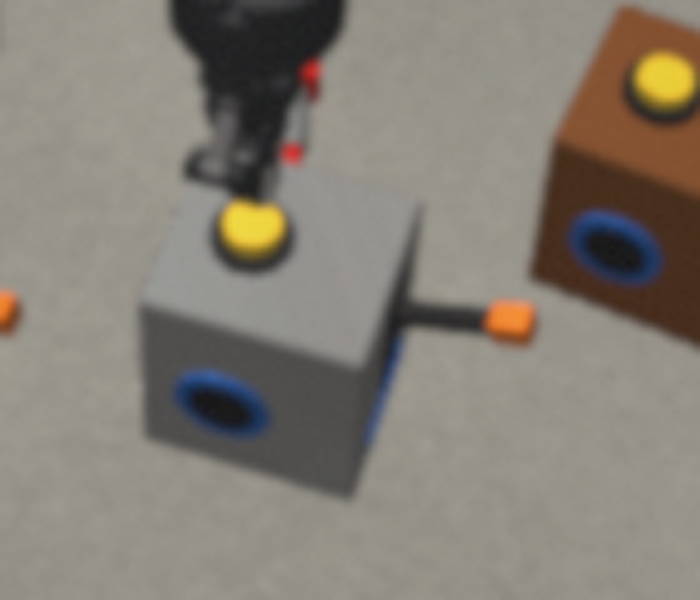

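```bash
python3 -m pendant '[0,0,0.002,0,0,0,0, 0,0,0.004,0,0,0,0, 0,0,0.006,0,0,0,0, 0,0,0.008,0,0,0,0, 0,0,0.01,0,0,0,0, 0,0,0.012,0,0,0,0, 0,0,0.012,0,0,0,0, 0,0,0.012,0,0,0,0, 0,0,0.012,0,0,0,0, 0,0,0.012,0,0,0,0]'

```

```text
clock: 4.42
eef_pos: [0.5819, 0.2214, 0.1457]
tool_rot: [0.123, 0.992, 0.0, 0.0]
ft_force: [0.2, -0.0, -0.5]
grip_width: -0.0004
grasp_force: 0.0
```

```bash
python3 -m pendant '[0,0,0.002,0,0,0,0, 0,0,0.004,0,0,0,0, 0,0,0.006,0,0,0,0, 0,0,0.008,0,0,0,0, 0,0,0.008,0,0,0,0, 0,0,0.008,0,0,0,0, 0,0,0.008,0,0,0,0, 0,0,0.008,0,0,0,0, 0,0,0.008,0,0,0,0, 0,0,0.008,0,0,0,0]'
python3 - <<'E'
from h import *
from workcell import bot
c=bot.camera("side")
print([(b[0].round(1),b[1]) for b in blobs(c,(3,150,150),(17,255,255),(290,255,340,310))[0]],[(b[0].round(1),b[1]) for b in blobs(c,(20,120,120),(35,255,255),(235,235,300,300))[0]])
p=c["pixels"];a=cv2.resize(np.ascontiguousarray(p[210:300,230:320]),(400,400),interpolation=cv2.INTER_CUBIC)
d=bot.camera("top");b=cv2.resize(np.ascontiguousarray(d["pixels"][170:260,140:230]),(400,400),interpolation=cv2.INTER_CUBIC)
cv2.imwrite("pics/press2.png",np.hstack([a,b])[:,:,::-1])
E
```

```text
clock: 5.25
eef_pos: [0.5819, 0.2214, 0.1417]
tool_rot: [0.123, 0.992, 0.0, 0.0]
ft_force: [0.3, -0.7, 0.5]
grip_width: 0.0001
grasp_force: 0.0
[(array([311.5, 273.6]), np.int32(52))] [(array([260. , 255.8]), np.int32(95))]
```

View pics/press2.png

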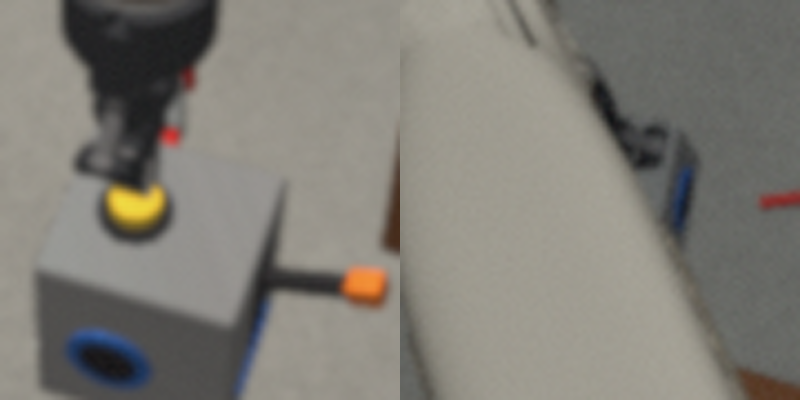

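```bash
python3 -m pendant '[0,0,0.002,0,0,0,0, 0,0,0.004,0,0,0,0, 0,0,0.006,0,0,0,0, 0,0,0.008,0,0,0,0, 0,0,0.008,0,0,0,0, 0,0,0.008,0,0,0,0, 0,0,0.008,0,0,0,0, 0,0,0.008,0,0,0,0, 0,0,0.008,0,0,0,0, 0,0,0.008,0,0,0,0]'
python3 - <<'E'
from h import *
from workcell import bot
c=bot.camera("side")
print([(b[0].round(1),b[1]) for b in blobs(c,(3,150,150),(17,255,255),(290,255,340,310))[0]],[(b[0].round(1),b[1]) for b in blobs(c,(20,120,120),(35,255,255),(235,235,300,300))[0]])
E
```

```text
clock: 6.18
eef_pos: [0.5819, 0.2214, 0.1377]
tool_rot: [0.123, 0.992, 0.0, 0.0]
ft_force: [-0.5, 0.3, -0.2]
grip_width: 0.0001
grasp_force: 0.0
[(array([311.5, 273.6]), np.int32(52))] [(array([260. , 256.1]), np.int32(84))]
```

```bash
python3 -m pendant '[0,0,0.002,0,0,0,0, 0,0,0.004,0,0,0,0, 0,0,0.006,0,0,0,0, 0,0,0.008,0,0,0,0, 0,0,0.008,0,0,0,0, 0,0,0.008,0,0,0,0, 0,0,0.008,0,0,0,0, 0,0,0.008,0,0,0,0, 0,0,0.008,0,0,0,0, 0,0,0.008,0,0,0,0]'
python3 - <<'E'
from h import *
from workcell import bot
c=bot.camera("side")
print([(b[0].round(1),b[1]) for b in blobs(c,(3,150,150),(17,255,255),(290,255,340,310))[0]],[(b[0].round(1),b[1]) for b in blobs(c,(20,120,120),(35,255,255),(235,235,300,300))[0]])
E
```

```text
clock: 7.07
eef_pos: [0.5819, 0.2214, 0.1337]
tool_rot: [0.123, 0.992, 0.0, 0.0]
ft_force: [0.5, -0.7, -0.6]
grip_width: 0.0
grasp_force: 0.0
[(array([311.5, 273.5]), np.int32(51))] [(array([260.2, 256.5]), np.int32(73))]
```

```bash
python3 -m pendant '[0,0,0.002,0,0,0,0, 0,0,0.004,0,0,0,0, 0,0,0.006,0,0,0,0, 0,0,0.008,0,0,0,0, 0,0,0.01,0,0,0,0, 0,0,0.01,0,0,0,0, 0,0,0.01,0,0,0,0, 0,0,0.01,0,0,0,0, 0,0,0.01,0,0,0,0, 0,0,0.01,0,0,0,0]'
python3 - <<'E'
from h import *
from workcell import bot
c=bot.camera("side")
print([(b[0].round(1),b[1]) for b in blobs(c,(3,150,150),(17,255,255),(290,255,340,310))[0]],[(b[0].round(1),b[1]) for b in blobs(c,(20,120,120),(35,255,255),(235,235,300,300))[0]])
p=c["pixels"];cv2.imwrite("pics/press3.png",cv2.resize(np.ascontiguousarray(p[190:300,220:330]),(600,600),interpolation=cv2.INTER_CUBIC)[:,:,::-1])
E
```

```text
clock: 7.95
eef_pos: [0.5819, 0.2214, 0.1288]
tool_rot: [0.123, 0.992, 0.0, 0.0]
ft_force: [-0.2, -0.4, 3.5]
grip_width: 0.0
grasp_force: 1.5
[(array([312.5, 277. ]), np.int32(54))] [(array([260.2, 257.2]), np.int32(62))]
```

View pics/press3.png

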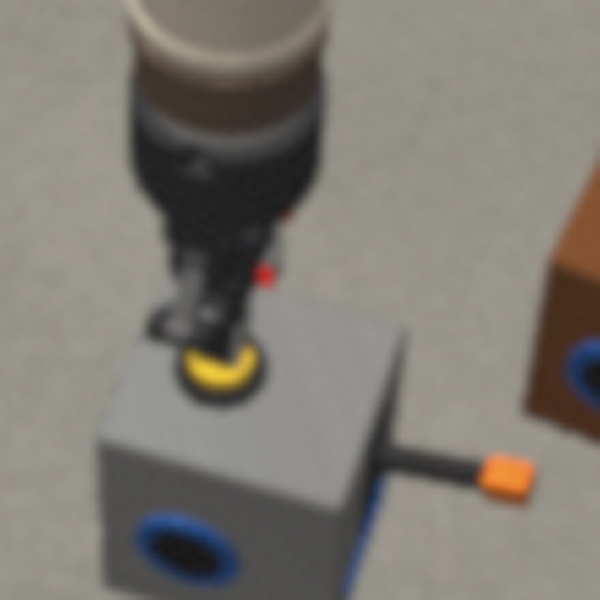

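```bash
python3 -m pendant '[0,0,0.002,0,0,0,0, 0,0,0.003,0,0,0,0, 0,0,0.004,0,0,0,0, 0,0,0.004,0,0,0,0, 0,0,0.004,0,0,0,0, 0,0,0.004,0,0,0,0, 0,0,0.004,0,0,0,0, 0,0,0.004,0,0,0,0, 0,0,0.004,0,0,0,0, 0,0,0.004,0,0,0,0]'
python3 - <<'E'
from h import *
from workcell import bot
c=bot.camera("side")
print([(b[0].round(1),b[1],plane(c,b[0],.067).round(3)) for b in blobs(c,(3,150,150),(17,255,255),(290,255,340,320))[0]],[(b[0].round(1),b[1]) for b in blobs(c,(20,120,120),(35,255,255),(235,235,300,300))[0]])
E
```

```text
clock: 8.83
eef_pos: [0.5819, 0.2214, 0.1267]
tool_rot: [0.123, 0.992, 0.0, 0.0]
ft_force: [-1.2, -0.3, 3.8]
grip_width: 0.0
grasp_force: 1.9
[(array([310.4, 285. ]), np.int32(43), array([0.459, 0.252, 0.067]))] [(array([260.3, 257.8]), np.int32(61))]
```

```bash
python3 - <<'E'
from h import *
from workcell import bot
o=bot.get_obs()
print(delta(o["eef_pos"],o["tool_rot"],[.38,.273,.22],rot(75.8,45)))
E
```

```text
[0.4167, 0.0015, -0.1868, 0.0002, -0.25, 0.0004]
```

```bash
python3 -m pendant '[0,0,-0.08,0,0,0,0, 0,0,-0.16,0,0,0,0, 0.08,0,-0.187,0,-0.04,0,0, 0.16,0,-0.187,0,-0.08,0,0, 0.24,0,-0.187,0,-0.12,0,0, 0.32,0,-0.187,0,-0.16,0,0, 0.4,0.002,-0.187,0,-0.2,0,0, 0.416,0.002,-0.187,0,-0.24,0,0, 0.416,0.002,-0.187,0,-0.25,0,0, 0.416,0.002,-0.187,0,-0.25,0,0]'
python3 - <<'E'
from h import *
from workcell import bot
o=bot.get_obs();print(o["joint_pos"].round(2) if hasattr(o["joint_pos"],"round") else o["joint_pos"])
K=[]
for n in("side","top"):
    c=bot.camera(n);np.savez(n+"1.npz",**c);print([(b[0].round(1),b[1]) for b in blobs(c,(3,150,150),(17,255,255),(290,255,340,320) if n=="side" else (160,230,195,275))[0]])
    M=np.linalg.inv(c["cam_to_world"]);p=M[:3,:3]@np.array(o["eef_pos"])+M[:3,3];k=c["mtx"];u=k[0,0]*p[0]/-p[2]+k[0,2];v=k[1,1]*-p[1]/-p[2]+k[1,2]
    print(n,"tcp px",u,v);u=int(u);v=int(v)
    im=c["pixels"].copy();im=im[max(v-50,0):v+50,u-50:u+50];K.append(cv2.resize(np.ascontiguousarray(im),(400,400),interpolation=cv2.INTER_CUBIC))
    K[-1]=cv2.circle(K[-1],(200,200),3,(0,255,0),-1)
cv2.imwrite("pics/tilt.png",np.hstack(K)[:,:,::-1])
E
```

```text
clock: 9.72
eef_pos: [0.3769, 0.2728, 0.2172]
tool_rot: [0.109, 0.918, -0.048, 0.379]
ft_force: [0.1, 0.0, -1.0]
grip_width: 0.0002
grasp_force: 0.0
[ 1.11  0.01 -0.54  0.81 -0.76  1.26]
[(array([310.4, 285. ]), np.int32(41))]
side tcp px 356.39352387418205 258.65723436546114
[]
top tcp px 163.48839134710585 275.1383978077969
```

View pics/tilt.png

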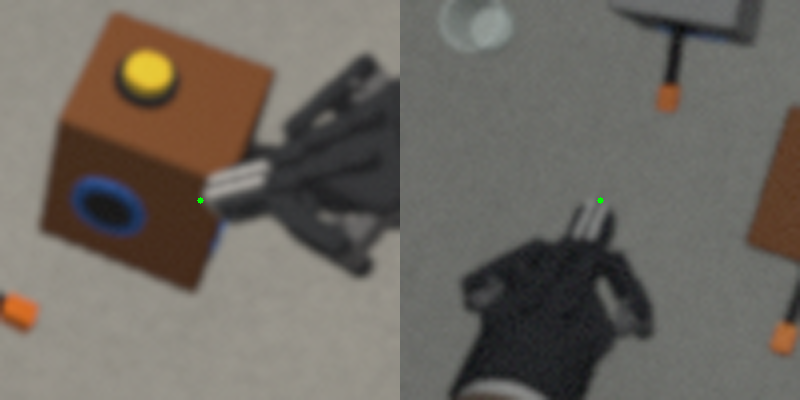

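```bash
python3 - <<'E'
from h import *
from workcell import bot
S=dict(np.load("side1.npz"));T=dict(np.load("top1.npz"));o=bot.get_obs()
x,e=tri(S,(306+205/4,208+190/4),T,(113+196/4,225+204/4))
Ri=R.from_quat(o["tool_rot"]).inv();print(x,e,"tip in tool frame",Ri.apply(x-o["eef_pos"]).round(4), o["eef_pos"],o["tool_rot"])
# lift: tip (7mm behind TCP) at lever tip + 12mm toward box
h=np.array([.969,-.245,0]);L=np.array([.460,.2525,.067]);z=rot(75.8,45)[:,2]
for n,a,zz in(("pre",-.07,.03),("under",.010,.028),("up",.010,.105)):
    tip=L+a*h;tip[2]=zz;print(n,delta(o["eef_pos"],o["tool_rot"],tip+.007*z,rot(75.8,45)))
E
```

```text
[0.37585959 0.27367893 0.2294818 ] 0.002760555649247032 tip in tool frame [-0.0042 -0.0009 -0.0098] [0.37984282 0.27357391 0.21957477] [ 0.11257136  0.91733333 -0.04715206  0.37895111]
pre [0.2493, -0.0012, 0.3008, 0.0004, -0.0006, 0.001]
under [0.1389, -0.0017, 0.4165, 0.0004, -0.0006, 0.001]
up [0.0302, -0.0019, 0.3074, 0.0004, -0.0006, 0.001]
```

```bash
python3 - <<'E'
from h import *
from workcell import bot
o=bot.get_obs()
h=np.array([.969,-.245,0]);L=np.array([.460,.2525,.067]);z=rot(75.8,45)[:,2]
for n,a,zz in(("pre",-.06,.024),("under",0,.024),("mid",0,.05),("up",0,.08)):
    tip=L+a*h;tip[2]=zz;print(n,delta(o["eef_pos"],o["tool_rot"],tip+.008*z,rot(75.8,45)))
E
python3 -m pendant '[0.1,0,0.1,0,0,0,0, 0.2,0,0.2,0,0,0,0, 0.25,0,0.29,0,0,0,0, 0.25,0,0.31,0,0,0,0, 0.24,0,0.33,0,0,0,0, 0.24,0,0.33,0,0,0,0, 0.24,0,0.33,0,0,0,0, 0.24,0,0.33,0,0,0,0, 0.24,0,0.33,0,0,0,0, 0.24,0,0.33,0,0,0,0]'
python3 - <<'E'
from h import *
from workcell import bot
o=bot.get_obs()
h=np.array([.969,-.245,0]);L=np.array([.460,.2525,.067]);z=rot(75.8,45)[:,2]
for n,a,zz in(("pre",-.06,.024),("under",0,.024),("mid",0,.05),("up",0,.08),("back",-.06,.07)):
    tip=L+a*h;tip[2]=zz;print(n,delta(o["eef_pos"],o["tool_rot"],tip+.008*z,rot(75.8,45)))
E
```

```text
pre [0.2436, -0.0013, 0.3254, 0.0004, -0.0006, 0.001]
under [0.1587, -0.0016, 0.4101, 0.0004, -0.0006, 0.001]
mid [0.122, -0.0017, 0.3732, 0.0004, -0.0006, 0.001]
up [0.0796, -0.0017, 0.3307, 0.0004, -0.0006, 0.001]
clock: 10.65
eef_pos: [0.4126, 0.2674, 0.0217]
tool_rot: [0.115, 0.916, -0.044, 0.381]
ft_force: [-0.3, 0.2, 0.4]
grip_width: 0.0001
grasp_force: 0.0
pre [0.0113, -0.0056, -0.0019, 0.0017, 0.0006, -0.0012]
under [-0.0733, -0.0057, 0.0831, 0.0017, 0.0006, -0.0012]
mid [-0.1102, -0.0054, 0.0464, 0.0017, 0.0006, -0.0012]
up [-0.1527, -0.005, 0.004, 0.0017, 0.0006, -0.0012]
back [-0.0539, -0.005, -0.0668, 0.0017, 0.0006, -0.0012]
```

```bash
python3 -m pendant '[-0.03,-0.003,0.04,0,0,0,0, -0.074,-0.006,0.082,0,0,0,0, -0.074,-0.006,0.082,0,0,0,0, -0.09,-0.006,0.066,0,0,0,0, -0.1,-0.006,0.056,0,0,0,0, -0.115,-0.006,0.041,0,0,0,0, -0.13,-0.006,0.026,0,0,0,0, -0.14,-0.006,0.016,0,0,0,0, -0.153,-0.006,0.004,0,0,0,0, -0.153,-0.006,0.004,0,0,0,0]'
python3 - <<'E'
from h import *
from workcell import bot
c=bot.camera("side");print([(b[0].round(1),b[1]) for b in blobs(c,(3,150,150),(17,255,255),(290,245,340,320))[0]])
o=bot.get_obs();p=np.array(o["eef_pos"]);print("now rel back",R.from_quat(o["tool_rot"]).inv().apply([-.07*.969,.07*.245,-.01])/.5)
E
```

```text
clock: 11.48
eef_pos: [0.4655, 0.251, 0.0752]
tool_rot: [0.114, 0.916, -0.044, 0.382]
ft_force: [-0.3, 0.6, 0.5]
grip_width: 0.0003
grasp_force: 0.0
[(array([311.6, 273.5]), np.int32(52))]
now rel back [ 0.11284452  0.0001314  -0.08512475]
```

```bash
python3 -m pendant '[0.05,0,-0.037,0,0,0,0, 0.113,0,-0.085,0,0,0,0, 0.113,0,-0.085,0,0,0,0, 0.063,0,-0.135,0,0,0,0.5, 0.013,0,-0.185,0,0,0,0.8, -0.037,0,-0.235,0,0,0,0.8, -0.087,0,-0.285,0,0,0,0.8, -0.137,0,-0.335,0,0,0,0.8, -0.2,0,-0.4,0,0,0,0.8, -0.2,0,-0.4,0,0,0,0.8]'
python3 - <<'E'
from h import *
from workcell import bot
c=bot.camera("side");print([(b[0].round(1),b[1]) for b in blobs(c,(3,150,150),(17,255,255),(290,245,340,320))[0]])
o=bot.get_obs()
ex=np.array([.9952,.0976,0]);a=np.array([-.7071*ex[0],-.7071*ex[1],.7071]);m=np.array([.649,-.183,.125])
pre=m+.19*a;print(pre,o["joint_pos"],delta(o["eef_pos"],o["tool_rot"],pre,rot(95.6,45)))
E
```

```text
clock: 12.37
eef_pos: [0.398, 0.2689, 0.2922]
tool_rot: [0.116, 0.915, -0.041, 0.383]
ft_force: [0.4, 0.5, 0.8]
grip_width: 0.0682
grasp_force: 0.0
[(array([311.6, 273.5]), np.int32(52))]
[ 0.51529588 -0.19611246  0.259349  ] [ 1.05258709 -0.05963447 -0.41044948  0.94560301 -0.75019243  1.19516688] [-0.2849, -0.8443, 0.359, -0.0751, 0.0019, -0.0798]
```

```bash
python3 -m pendant '[-0.02,-0.08,0.02,-0.01,0,-0.01,0.7, -0.05,-0.16,0.06,-0.02,0,-0.02,0.7, -0.08,-0.24,0.1,-0.03,0,-0.03,0.7, -0.11,-0.32,0.14,-0.04,0,-0.04,0.7, -0.14,-0.4,0.18,-0.05,0,-0.05,0.7, -0.17,-0.48,0.21,-0.06,0,-0.06,0.7, -0.2,-0.56,0.24,-0.07,0,-0.07,0.7, -0.22,-0.64,0.27,-0.075,0.002,-0.08,0.7, -0.25,-0.71,0.3,-0.075,0.002,-0.08,0.7, -0.27,-0.78,0.33,-0.075,0.002,-0.08,0.7]'
python3 - <<'E'
from h import *
from workcell import bot
o=bot.get_obs()
ex=np.array([.9952,.0976,0]);a=np.array([-.7071*ex[0],-.7071*ex[1],.7071]);m=np.array([.649,-.183,.125])
print(delta(o["eef_pos"],o["tool_rot"],m+.19*a,rot(95.6,45)))
E
```

```text
clock: 13.25
eef_pos: [0.4866, -0.0881, 0.2647]
tool_rot: [-0.047, 0.924, 0.014, 0.379]
ft_force: [1.8, 1.2, 0.4]
grip_width: 0.0599
grasp_force: 0.0
[-0.0166, -0.2204, 0.0346, -0.0025, -0.0021, 0.0021]
```

```bash
python3 -m pendant '[0,-0.05,0.01,0,0,0,0.7, 0,-0.1,0.02,0,0,0,0.7, 0,-0.15,0.02,0,0,0,0.7, 0,-0.15,0.02,0,0,0,0.7, 0,-0.15,0.02,0,0,0,0.7, 0,-0.15,0.02,0,0,0,0.7, 0,-0.15,0.02,0,0,0,0.7, 0,-0.15,0.02,0,0,0,0.7, 0,-0.15,0.02,0,0,0,0.7, 0,-0.15,0.02,0,0,0,0.7]'
python3 - <<'E'
from h import *
from workcell import bot
o=bot.get_obs()
ex=np.array([.9952,.0976,0]);a=np.array([-.7071*ex[0],-.7071*ex[1],.7071]);m=np.array([.649,-.183,.125])
print(o["joint_pos"].round(2),delta(o["eef_pos"],o["tool_rot"],m+.19*a,rot(95.6,45)))
E
```

```text
clock: 14.08
eef_pos: [0.5019, -0.1588, 0.2592]
tool_rot: [-0.048, 0.924, 0.014, 0.379]
ft_force: [0.7, -0.1, -0.2]
grip_width: 0.0598
grasp_force: 0.0
[-0.56 -0.17 -0.63  0.45  0.44 -0.51] [-0.0134, -0.0769, 0.0138, -0.0019, -0.0024, 0.0027]
```

```bash
python3 -m pendant '[-0.013,-0.04,0.014,-0.002,-0.002,0.003,0.7, -0.013,-0.077,0.014,-0.002,-0.002,0.003,0.7, -0.013,-0.077,0.014,-0.002,-0.002,0.003,0.7, -0.013,-0.077,0.014,-0.002,-0.002,0.003,0.7, -0.013,-0.077,0.05,-0.002,-0.002,0.003,0.7, -0.013,-0.077,0.09,-0.002,-0.002,0.003,0.7, -0.013,-0.077,0.12,-0.002,-0.002,0.003,0.7, -0.013,-0.077,0.15,-0.002,-0.002,0.003,0.7, -0.013,-0.077,0.15,-0.002,-0.002,0.003,0.7, -0.013,-0.077,0.15,-0.002,-0.002,0.003,0.7]'
python3 - <<'E'
from h import *
from workcell import bot
o=bot.get_obs()
ex=np.array([.9952,.0976,0]);a=np.array([-.7071*ex[0],-.7071*ex[1],.7071]);m=np.array([.649,-.183,.125])
print(o["joint_pos"].round(2),delta(o["eef_pos"],o["tool_rot"],m+.075*a,rot(95.6,45)))
K=[]
for n,x,y,w in(("side",220,80,90),("top",270,140,90)):
    c=bot.camera(n);K.append(cv2.resize(np.ascontiguousarray(c["pixels"][y:y+w,x:x+w]),(400,400),interpolation=cv2.INTER_CUBIC))
cv2.imwrite("pics/pre.png",np.hstack(K)[:,:,::-1])
E
```

```text
clock: 14.92
eef_pos: [0.5621, -0.1914, 0.2094]
tool_rot: [-0.044, 0.923, 0.02, 0.381]
ft_force: [-0.4, -0.1, 0.7]
grip_width: 0.0599
grasp_force: 0.0
[-0.56  0.04 -0.59  0.28  0.44 -0.5 ] [-0.0045, -0.0004, 0.0929, 0.0005, -0.0011, -0.0008]
```

View pics/pre.png

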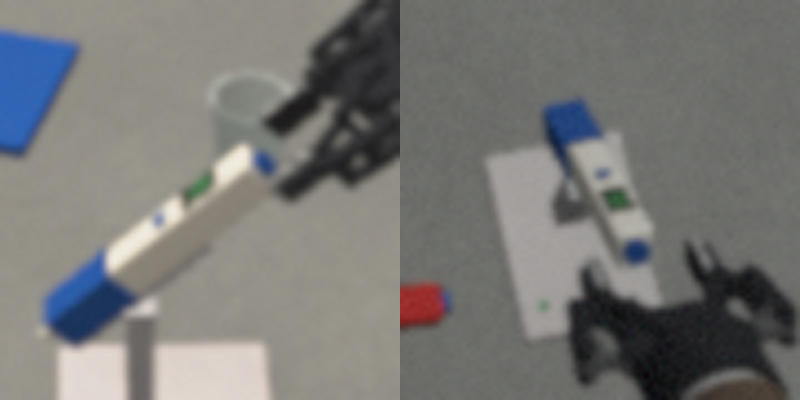

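```bash
python3 -m pendant '[-0.004,0,0.03,0,0,0,0.7, -0.004,0,0.06,0,0,0,0.7, -0.004,0,0.092,0,0,0,0.7, -0.004,0,0.092,0,0,0,0.7, -0.004,0,0.092,0,0,0,0.4, -0.004,0,0.092,0,0,0,0.2, -0.004,0,0.092,0,0,0,0, -0.004,0,0.092,0,0,0,0, -0.004,0,0.092,0,0,0,0, -0.004,0,0.092,0,0,0,0]'
```

```text
clock: 15.85
eef_pos: [0.5964, -0.1899, 0.1803]
tool_rot: [-0.044, 0.923, 0.019, 0.382]
ft_force: [-5.3, 0.2, 4.3]
grip_width: 0.025
grasp_force: 62.6
```

```bash
python3 -m pendant '[0,0,-0.02,0,0,0,0, 0,0,-0.05,0,0,0,0, 0,0,-0.08,0,0,0,0, 0,0,-0.12,0,0,0,0, 0,0,-0.16,0,0,0,0, 0,0,-0.2,0,0,0,0, 0,0,-0.24,0,0,0,0, 0,0,-0.24,0,0,0,0, 0,0,-0.24,0,0,0,0, 0,0,-0.24,0,0,0,0]'
python3 - <<'E'
from h import *
from workcell import bot
o=bot.get_obs()
print(o["joint_pos"].round(2),delta(o["eef_pos"],o["tool_rot"],[.50,-.195,.40],rot(95.6,0)))
E
```

```text
clock: 16.68
eef_pos: [0.5117, -0.1978, 0.2636]
tool_rot: [-0.044, 0.923, 0.019, 0.381]
ft_force: [0.1, -0.1, -1.0]
grip_width: 0.0254
grasp_force: 62.2
[-0.64 -0.1  -0.56  0.48  0.49 -0.57] [-0.1762, 0.0083, -0.2094, -0.0006, -0.2508, -0.0008]
```

```bash
python3 -m pendant '[-0.05,0,-0.06,0,0,0,0, -0.1,0.004,-0.12,0,-0.02,0,0, -0.14,0.008,-0.17,0,-0.05,0,0, -0.176,0.008,-0.21,0,-0.08,0,0, -0.176,0.008,-0.21,0,-0.11,0,0, -0.176,0.008,-0.21,0,-0.14,0,0, -0.176,0.008,-0.21,0,-0.17,0,0, -0.176,0.008,-0.21,0,-0.2,0,0, -0.176,0.008,-0.21,0,-0.23,0,0, -0.176,0.008,-0.21,0,-0.25,0,0]'
python3 -m pendant '[0,0,0,0,0,0,0, 0,0,0,0,0,0,0, 0,0,0,0,0,0,0, 0,0,0,0,0,0,0, 0,0,0,0,0,0,0, 0,0,0,0,0,0,0, 0,0,0,0,0,0,0, 0,0,0,0,0,0,0, 0,0,0,0,0,0,0, 0,0,0,0,0,0,0]'
python3 - <<'E'
from h import *
from workcell import bot
o=bot.get_obs();print(o["joint_pos"].round(2),R.from_quat(o["tool_rot"]).as_matrix().round(3).tolist())
K=[]
for n,x,y,w in(("side",190,20,160),("top",230,110,160)):
    c=bot.camera(n);np.savez(n+"2.npz",**c);K.append(cv2.resize(np.ascontiguousarray(c["pixels"][y:y+w,x:x+w]),(400,400),interpolation=cv2.INTER_CUBIC))
    print([(b[0].round(1),b[1]) for b in blobs(c,(3,150,150),(17,255,255),(290,245,340,320) if n=="side" else (160,230,195,275))[0]])
cv2.imwrite("pics/end.png",np.hstack(K)[:,:,::-1])
E
```

```text
clock: 17.52
eef_pos: [0.5038, -0.1992, 0.3975]
tool_rot: [-0.032, 0.745, 0.032, 0.665]
ft_force: [0.8, -0.8, -2.0]
grip_width: 0.0255
grasp_force: 62.0
clock: 18.35
eef_pos: [0.5043, -0.2, 0.3991]
tool_rot: [-0.033, 0.745, 0.031, 0.665]
ft_force: [0.1, -0.7, -0.9]
grip_width: 0.0252
grasp_force: 62.0
[-0.86 -0.16 -0.96 -0.6   0.94 -0.15] [[-0.113, -0.089, 0.99], [-0.008, 0.996, 0.089], [-0.994, 0.002, -0.113]]
[(array([311.7, 273.5]), np.int32(49))]
[(array([176.6, 247.1]), np.int32(19))]
```

View pics/end.png

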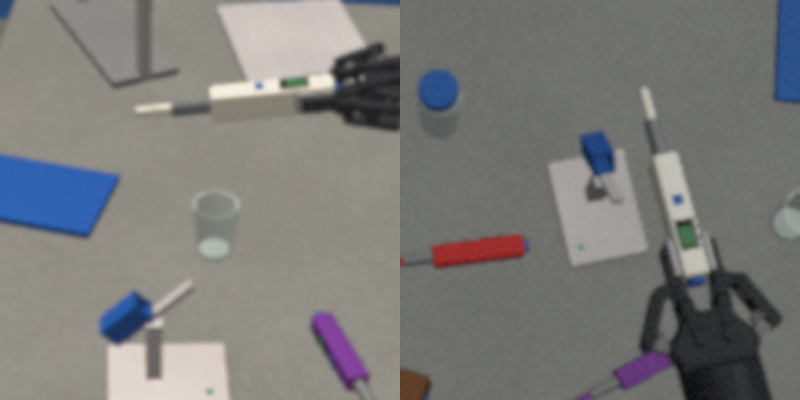

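```bash
python3 - <<'E'
from h import *
from workcell import bot
S=dict(np.load("side2.npz"));T=dict(np.load("top2.npz"));o=bot.get_obs()
s=lambda x,y:(x/2.5+190-.3,y/2.5+20-.3);t=lambda x,y:((x-400)/2.5+230-.3,y/2.5+110-.3)
P={}
for n,a,b in(("tip",(137,109),(645,89)),("jn",(172,109),(651,120)),("sh",(209,106),(659,153)),("key",(259,86),(677,199)),("win",(296,82),(686,234))):
    P[n],e=tri(S,s(*a),T,t(*b));print(n,P[n].round(4),round(e,4))
for a,b in(("tip","sh"),("key","win")):
    d=P[a]-P[b];print("length",np.linalg.norm(d),"pitch down deg",np.degrees(np.arcsin(-d[2]/np.linalg.norm(d))),"az",np.degrees(np.arctan2(d[1],d[0])))
print(delta(o["eef_pos"],o["tool_rot"],o["eef_pos"],rot(95.6,0)))
E
```

```text
tip [ 0.6534 -0.1888  0.3827] 0.0003
jn [ 0.6188 -0.1899  0.3846] 0.0019
sh [ 0.5821 -0.1919  0.3892] 0.0035
key [ 0.5315 -0.1982  0.4103] 0.0002
win [ 0.4954 -0.2005  0.4157] 0.0015
length 0.07166652043370211 pitch down deg 5.195697549436742 az 2.491481280144707
length 0.03647273914542904 pitch down deg 8.48835815313176 az 3.5810652873984297
[0.0, 0.0, 0.0, -0.0026, -0.0361, -0.001]
```

```bash
python3 -m pendant '[0,0,0,-0.003,-0.012,-0.001,0, 0,0,0,-0.003,-0.024,-0.001,0, 0,0,0,-0.003,-0.036,-0.001,0, 0,0,0,-0.003,-0.036,-0.001,0, 0,0,0,-0.003,-0.036,-0.001,0, 0,0,0,-0.003,-0.036,-0.001,0, 0,0,0,-0.003,-0.036,-0.001,0, 0,0,0,-0.003,-0.036,-0.001,0, 0,0,0,-0.003,-0.036,-0.001,0, 0,0,0,-0.003,-0.036,-0.001,0]'
python3 - <<'E'
from h import *
from workcell import bot
o=bot.get_obs();print(delta(o["eef_pos"],o["tool_rot"],o["eef_pos"],rot(95.6,0)),o["joint_pos"].round(2))
S=bot.camera("side");T=bot.camera("top")
def far(c,f): # nozzle extreme and key/window blobs
    G=[b for b in blobs(c,(100,120,60),(125,255,255),f,3)[0]];W=[b for b in blobs(c,(40,80,30),(90,255,200),f,3)[0]]
    return G,W
for c,f in((S,(280,42,322,62)),(T,(325,175,350,215))): print(far(c,f))
K=[cv2.resize(np.ascontiguousarray(c["pixels"][y:y+80,x:x+80]),(400,400),interpolation=cv2.INTER_CUBIC) for c,x,y in((S,240,20),(T,305,130))]
cv2.imwrite("pics/end2.png",np.hstack(K)[:,:,::-1]);np.savez("side3.npz",**S);np.savez("top3.npz",**T)
# bright nozzle end, from gray mask within box
for c,r in((S,(235,45,275,75)),(T,(315,135,340,165))):
    x0,y0,x1,y1=r;g=c["pixels"][y0:y1,x0:x1].min(2);yy,xx=np.nonzero(g>165);print("bright",len(xx),xx.min()+x0,xx.max()+x0,yy.min()+y0,yy.max()+y0,xx.mean()+x0,yy.mean()+y0)
E
```

```text
clock: 19.28
eef_pos: [0.5043, -0.2, 0.3997]
tool_rot: [-0.035, 0.706, 0.035, 0.706]
ft_force: [-0.1, 1.0, -1.1]
grip_width: 0.0253
grasp_force: 62.0
[0.0, 0.0, 0.0, 0.0005, 0.0001, 0.0004] [-0.87 -0.01 -1.05 -1.05  0.97 -0.  ]
([], [(array([308.9,  52.6]), np.int32(10))])
([], [(array([344.56756757, 204.21621622]), np.int32(37))])
bright 29 245 274 52 58 253.9655172413793 56.93103448275862
bright 16 328 331 144 154 329.625 148.8125
```

```bash
python3 - <<'E'
from h import *
S=dict(np.load("side3.npz"));T=dict(np.load("top3.npz"))
def br(c,r):
    x0,y0,x1,y1=r;g=c["pixels"][y0:y1,x0:x1].min(2);yy,xx=np.nonzero(g>155);return len(xx),(xx.mean()+x0,yy.mean()+y0)
a=br(S,(238,48,262,68));b=br(T,(320,138,337,160));n,e=tri(S,a[1],T,b[1]);w,e2=tri(S,(308.9,52.6),T,(344.57,204.2))
print(a,b,n,e,w,e2);d=n-w;print("axis pitch down",np.degrees(np.arctan2(w[2]-.015-n[2],np.hypot(*d[:2]))),"dist",np.hypot(*d[:2]))
E
```

```text
(40, (np.float64(250.825), np.float64(57.0))) (26, (np.float64(329.5769230769231), np.float64(148.46153846153845))) [ 0.63756505 -0.18764427  0.40255375] 0.0005629548134420773 [ 0.4933648  -0.20148661  0.41490073] 0.0014802630356325198
axis pitch down -1.0491968782149537 dist 0.14486311874165672
```

```bash
python3 -c "
from workcell import bot
print(bot.job_done())"
```

```text
the job is handed in; nothing more can be done
None
```

The button was pressed and the lever dropped, then it was lifted and stayed up. The job is handed in with the white pipette out of its holder, gripped about 40 cm above the bench, level to about 1° with the window up; the arm never went near the bottle or beakers.

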